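# Close the tool chest held open by its locked folding stay

## Robot

A 7-joint arm with a two-finger parallel gripper is mounted at the origin on the work surface. World frame = base frame: x ahead of the robot, y to its left, z up, the work surface at z = 0. Lengths are in m, angles in rad, forces in N, time in s.
With the tool pointing down it reaches from about 0.4 to 0.925 m from the base axis. Payload 4.1 kg.
Tool frame: the origin (TCP) lies on the centre line of the jaws, within the pads' length; the fingertips stand env.nose_length ahead of it and the grasp point (between the pads) lies 2 mm behind it (env.nose_length is the distance from the TCP to the fingertips, in m); y points along the fingers, x is the direction in which the jaws open and shut, and the axes are right-handed (so a half turn about y gives the same grasp; the last joint's range is limited). The gripper opens to 85 mm and grips with 20 to 120 N. Pads are 22 mm wide; open, the fingers measure 114 mm over their backs; the gripper's body (76 mm by 85 mm) begins 54 mm behind the grasp point. The pads swing forward as they close: fully open they stand 13 mm farther back than shut.
Start: joints at [-1.266, 0.398, 0.045, 1.537, -0.019, 1.207, -0.051], TCP at [0.255, 0.598, 0.248] pointing down, gripper open.
Joint ranges: [-2.82, 2.82], [-0.49, 2.23], [-1.37, 1.46], [0, 2.46], [-1.36, 4.5], [0.23, 2], [-2.94, 2.94]. Speed limits (rad/s): [2.57, 2.57, 3.14, 3.14, 3.14, 3.14, 3.14].

## Interface

Orientations are given as a 3x3 rotation matrix whose columns are the frame's x, y, z axes.
In Python, from cell import readout, camera, env gives the robot as it stands.
- The arm moves only by the tool jog_arm, never from a script. Its argument "targets" is a list of rows, each a list of 3 entries, a list of its own where there are three numbers: the closure, from -1 (fully open) to 1 (shut), then the shift along the world's x, y, z as a fraction of full scale, then the turn, a rotation vector about the world's x, y, z as a fraction of full scale. A call has 1 to 5 rows; each row is the pose to reach, as a shift and turn from the pose commanded when the call began, turning the shorter way round; what a row does not reach only later rows make up. Full scale, the value 1, is 0.4 m for a shift and 360 degrees for a turn. A row lasts 1/8 s, in which the tool goes at most 62.5 mm and 10.7 degrees, less where a joint would pass 70% of its speed; a pose out of reach is approached as far as the arm can. A call with a number of a shift or a turn outside -1 to 1 is refused whole. A call with a gripper value outside its range is refused whole. The fingers move at their own pace and stop on an object; the grip force is fixed at half the most. Time passes only in rows, so rows that repeat a pose let the fingers close. It gives the time, the measured TCP pose, the force and the opening at its end, in the units of the state.
- readout.get_state(): the state, without advancing time (a new reading comes with each control period).
- camera(name): name is "scene" or "top" or "wrist"; returns a dict with "pixels" (384x512x3 uint8, red, green, blue), "range_z" (384x512 float32, m along the optical axis (not along the pixel's ray), 0 where there is no reading), "fovy" (degrees; the focal length in pixels is half the picture's height over the tangent of half this angle, whatever the lens; pixels are square), "cx", "cy" (the principal point, pixels), "R" (3x3) and "t" (3): a world point X has camera coordinates R X + t. Camera axes: x right, y down, z forward; pixel columns grow to the right and rows downward; lengths in m; the calibration is good to about 2 mm. A picture is of the moment at which its call begins.
- env.close_job(): hands the job in, once; it reports no verdict.
The state is a dict: "time": time; "joint_pos": joint angles; "joint_velocities": joint speeds; "tau": joint torques, N m; "eef_pos": TCP position; "eef_rot": TCP orientation; "ft_force": force on the tool from outside, world axes, zero at the start; "moment": the same for the moment, N m; "width": finger opening in m.
Only numpy, scipy, OpenCV 4.12 (cv2) and the standard library are available. Lean on these libraries where they do the work, as an engineer would, in place of code of your own. Each camera call takes 0.05 s, during which the arm holds its last target.

## Task

Close the wooden tool chest: its lid is propped by a folding steel stay that is locked just past straight, so press the knob at the stay's knee, reaching in under the leaning lid, until the stay folds, and only then bring the lid down. Do not force the stay, nor the lid while the stay is locked, and do not let the lid slam; leave the lid fully shut, and all other things in and around the chest where they lie.

Things in the scene. Friction and masses are not known exactly. Their poses are not given: they have to be found in the camera images.
- chest: the fixed wooden tool chest, outside 250 (its x) by 280 (its y) by 100 mm high, 10 mm walls, open on top; origin at the centre of its underside. Its z is up; its x points from the open front to the hinged side; the lid's hinge axis runs along its y at x = +118, z = 100 mm. The stay stands just inside the end wall at its -y end
- hinge (a point): the middle of the lid's hinge axis, at (118, 0, 100) mm in the chest's frame, level with the rim; the underside of the lid passes through this axis. The point's axes are the chest's
- lid_edge (a point): the middle of the lid's free edge, on its outer face. The lid is a stiff board, 243 mm from hinge to free edge, 280 mm along the hinge, 11 mm thick, 0.45 to 0.7 kg. Propped, it leans 62 degrees up from level over the chest: this point is then at (13, 0, 319) mm in the chest's frame, overhanging the knob, so the hand must come in from the chest's front (-x), tilted
- lid (a joint): lid angle, rad: 0 = propped by the locked stay, grows as it closes, 1.082 = fully shut on the rim. The hinge is stiff: with the stay folded the lid still stays where it is left, and follows a push of some 2 to 8 N square to its outer face near the free edge (from behind the lid, towards the chest's front and down)
- knee (a joint): fold of the stay at its knee, rad: 0 = locked (12 degrees past straight, against its stop), 0.21 = straight, more = folded the free way, about 3.06 with the lid shut. Breaking it takes some 4 to 8 N at the knob. Short of straight the lid cannot be closed; folded to 0.4 or more it stays folded when released
- knob (a point): centre of the steel thumb knob at the stay's knee: a cylinder 18 mm in diameter, 28 mm long, along the chest's y on the inner (+y) side of the stay's two flat bars (13 mm wide, 3 mm thick, 79 mm between pins). Locked, it is at (10, -108, 152) mm in the chest's frame. To fold the stay it goes towards the hinge (+x) and down, on a circle of 79 mm about the lower bar's pin
- wrench: a steel wrench lying on the chest's floor, 160 mm; origin under its middle; stays there
- tin: a small steel tin standing on the chest's floor, 48 mm in diameter, 50 mm high; stays there; origin under it
- drill: a cordless drill lying on its side, about 230 by 190 mm, 60 mm high, on the bench to the left; leave alone; origin under it
- battery: a spare battery pack, 110 by 70 by 60 mm, on the bench; leave alone; origin under it
- rule: a folded wooden folding rule, 235 by 30 by 16 mm, beyond the chest; leave alone; origin under it
- offcut: a wooden offcut, 300 by 60 by 22 mm; leave alone; origin under it
- mug: a white mug, 80 mm in diameter, 90 mm high; leave alone; origin under it
- lantern: a dark storm lantern, 130 mm in diameter, 215 mm high, to the right of the chest; leave alone; origin under it
- stay: the lower flat bar of the stay, 89 by 13 by 3 mm; origin on the axis of its pin on the chest, at (-22, -124, 80) mm in the chest's frame; it turns about that pin in the chest's x-z plane. Its own x runs along the bar to the knee, its y is the chest's y

How it is judged:
On the way, in this order (a step that is already met when the one before it is completed fails the run):
1. the stay is pressed through its knee while the lid is still up (value of joint knee above 0.4 rad and value of joint lid below 0.4 rad), for 0.1 s.
2. the lid is brought down shut (value of joint lid above 1.06 rad), for 0.2 s.
At the end, for the whole second after the job is handed in: The lid is shut to within about 1.3 degrees (joint lid above 1.06 rad; 1.082 is fully shut) and at rest, and every other thing in and around the chest is within 25 mm of where it lay (value of joint lid above 1.06 rad and velocity of joint lid below 0.05 rad/s and distance of each of wrench, tin, drill, battery, rule, offcut, mug, lantern from where it was at the start of the episode below 0.025 m); the robot touches nothing.
It fails at once if the lid slams or is dropped (closing faster than 1.5 rad/s) (velocity of joint lid above 1.5 rad/s).
It fails at once if the stay is forced, or the lid or chest while the stay is still locked (more than 40 N) (contact force between the fingers and stay above 40 N or (value of joint knee below 0.2 rad and contact force between any of the fingers, the arm and chest above 40 N)).
It fails at once if another thing in or around the chest is shifted by more than 25 mm (distance of any of wrench, tin, drill, battery, rule, offcut, mug, lantern from where it was at the start of the episode above 0.025 m).
It also fails if it takes over 64 s, if anything falls off the work surface, if the arm or the gripper's body presses on something with over 40 N, if the wrist force passes 120 N, or if a joint passes its speed limit or range.

## Working session

There is one attempt and no reset: what is moved stays moved. The work goes in short steps, Python scripts to look and compute and a tool call to move; the robot and the scene stay as the last step left them, time stands still between calls to the robot, and variables do not carry over. Pictures are saved under pics/ and viewed, and the job is handed in when it is done.

Besides the shell and the picture viewer there is one more tool, called as name(argument=value, ...), one argument or row to a line, values as JSON. jog_arm: Moves the arm, as the interface text tells. Shift numbers are shares of 0.4 m and turn numbers shares of 360 degrees, none past 1 either way. Its arguments: {"type":"object","properties":{"targets":{"type":"array","items":{"type":"array"}}},"required":["targets"]}

```bash
mkdir -p pics; ls; cat > h.py <<'E'
import numpy as np, cv2
from cell import readout, camera, env
def snap(n,f):
    c=camera(n); cv2.imwrite(f'pics/{f}.png',c['pixels'][:,:,::-1]); np.savez(f'pics/{f}.npz',**c); return c
def pt(c,u,v,z=None):
    f=192/np.tan(np.radians(float(c['fovy'])/2))
    if z is None: z=float(c['range_z'][int(v),int(u)])
    p=np.array([(u-c['cx'])/f*z,(v-c['cy'])/f*z,z]); return c['R'].T@(p-c['t'])
def pr(c,X):
    f=192/np.tan(np.radians(float(c['fovy'])/2)); p=c['R']@np.array(X)+c['t']; return p[0]/p[2]*f+c['cx'],p[1]/p[2]*f+c['cy'],p[2]
E
python3 - <<'E'
from h import *
for n in ['scene','top','wrist']: snap(n,n+'0')
s=readout.get_state(); print(s); print(env.nose_length)
E
```

```text
pics
{'time': 0.15, 'joint_pos': array([-1.26597634,  0.39902776,  0.04503316,  1.53756698, -0.01869266,
        1.20688446, -0.05068465]), 'joint_velocities': array([-0.0021213 , -0.00162738,  0.00065744, -0.00568788, -0.00129684,
       -0.00046566,  0.00197566]), 'tau': array([ 2.51008969e-03, -4.75557768e+01,  1.36704046e+00, -2.54516351e+01,
        1.17919967e-02,  6.48235044e-03,  1.12424391e-05]), 'eef_pos': array([0.25520235, 0.59732497, 0.2475088 ]), 'eef_rot': array([[ 3.92808353e-01, -4.75720938e-04, -9.19620232e-01],
       [ 9.19619194e-01, -1.38600665e-03,  3.92808627e-01],
       [-1.46146704e-03, -9.99998926e-01, -1.06952884e-04]]), 'ft_force': array([ 0.5114013 , -0.73080435, -0.15465756]), 'moment': array([-0.04640073, -0.03068719, -0.0368566 ]), 'width': 0.08511237508281158}
0.017
```

View pics/scene0.png

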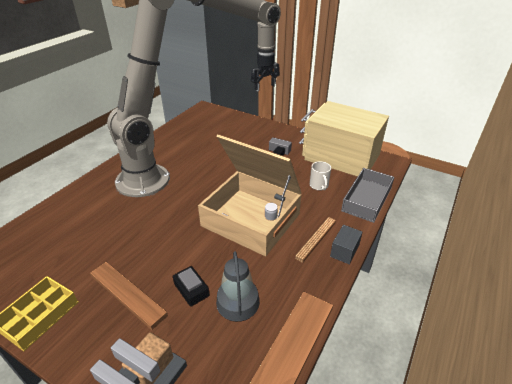

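View pics/top0.png

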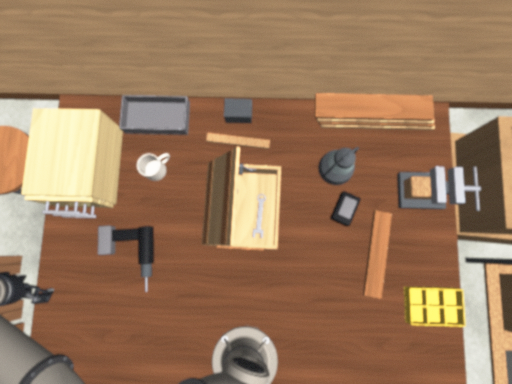

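View pics/wrist0.png

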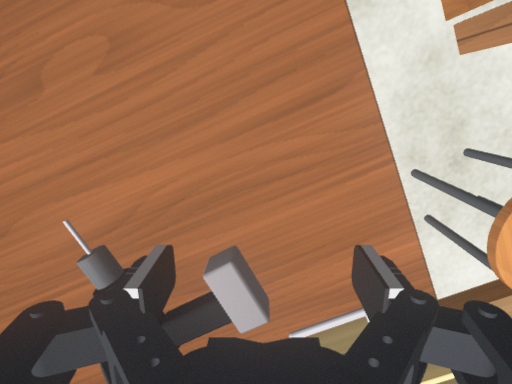

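```bash
python3 - <<'E'
from h import *
for n,box,s in [('top',(195,140,295,255),6),('scene',(190,130,310,255),6)]:
    im=cv2.imread(f'pics/{n}0.png'); a,b,c,d=box
    o=cv2.resize(im[b:d,a:c],None,fx=5 if n=='top' else 4.7,fy=5 if n=='top' else 4.7,interpolation=cv2.INTER_CUBIC); cv2.imwrite(f'pics/{n}0c.png',o); print(o.shape)
    c=np.load(f'pics/{n}0.npz'); print(n,c['fovy'],c['cx'],c['cy'],c['R'].T@-c['t'])
E
```

```text
(575, 500, 3)
top 55.784445349300846 255.30837054941054 190.02694297348663 [ 0.36968548 -0.04319528  1.31825286]
(588, 564, 3)
scene 53.410111864277745 258.4882041222642 193.51826602506142 [ 1.06576777 -0.87314065  0.97885552]
```

View pics/top0c.png

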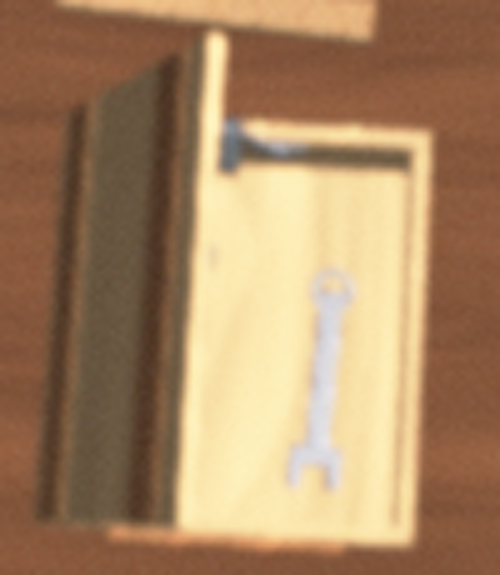

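View pics/scene0c.png

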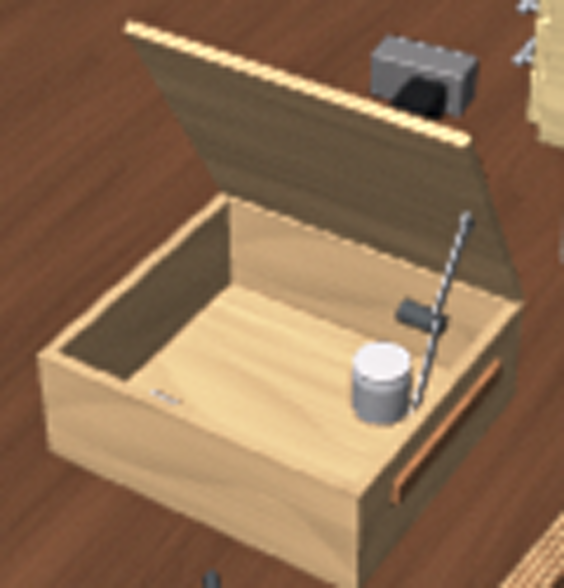

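```bash
cat >> h.py <<'E'
def Rz(a): return np.array([[np.cos(a),-np.sin(a),0],[np.sin(a),np.cos(a),0],[0,0,1]])
E
python3 - <<'E'
from h import *
from scipy.optimize import least_squares
T=np.load('pics/top0.npz');S=np.load('pics/scene0.npz')
T=dict(T);S=dict(S)
ob=[(T,(-125,-140,100),(281.4,166)),(T,(-125,140,100),(277.6,249)),(S,(-125,140,100),(198.9,205.5)),(S,(-125,-140,100),(266.2,234.7)),(S,(125,-140,100),(301.1,194.5)),(S,(10,-108,152),(190+412/4.7,130+313/4.7)),(S,(10,-108-14+28,152),(190+412/4.7,130+313/4.7))][:5]
def f(p):
    r=[]
    for c,X,uv in ob:
        u,v,_=pr(c,Rz(p[2])@(np.array(X)/1e3)+[p[0],p[1],0]); r+=[u-uv[0],v-uv[1]]
    return r
s=least_squares(f,[.5,0,1.5]); print(s.x,np.round(s.fun,2))
p=s.x
for nm,X in [('knob',(10,-108,152)),('lid_edge',(13,0,319)),('lidend-',(13,-140,319)),('lidend+',(13,140,319)),('hinge',(118,0,100)),('pin',(-22,-124,80))]:
    W=Rz(p[2])@(np.array(X)/1e3)+[p[0],p[1],0]; print(nm,W.round(4),'T',np.round((np.array(pr(T,W)[:2])-[195,140])*5),'S',np.round((np.array(pr(S,W)[:2])-[190,130])*4.7))
for u,v in [(198.9+4,205),(266,232),(281-3,200)]: pass
d=T['range_z']
for u,v in [(279,200),(279,180),(278,230),(237,180),(233,230)]: print(u,v,pt(T,u,v).round(4))
for u,v in [(277,197),(278,197),(279,197),(280,198)]: print(u,v,pt(S,u,v).round(4))
E
```

```text
[0.52279461 0.02096165 1.53863198] [-0.06 -0.06 -0.36 -0.77 -1.17 -0.53 -0.08  0.72  0.29 -0.68]
knob [0.6311 0.0275 0.152 ] T [229. 147.] S [417. 314.]
lid_edge [0.5232 0.034  0.319 ] T [195. 270.] S [292.  72.]
lidend- [0.6631 0.0295 0.319 ] T [212.  28.] S [472. 133.]
lidend+ [0.3833 0.0385 0.319 ] T [177. 523.] S [129.  17.]
hinge [0.5266 0.1389 0.1   ] T [ 64. 311.] S [364. 246.]
pin [ 0.646 -0.005  0.08 ] T [282. 150.] S [411. 421.]
279 200 [ 0.5404 -0.1026  0.0988]
279 180 [ 0.6094 -0.1013  0.0993]
278 230 [ 0.4448 -0.1057 -0.0018]
237 180 [0.5635 0.0271 0.3175]
233 230 [0.4234 0.0331 0.3162]
277 197 [0.6264 0.0234 0.1524]
278 197 [0.6304 0.0229 0.1545]
279 197 [0.6335 0.0242 0.1548]
280 198 [0.6391 0.0209 0.1552]
```

jog_arm(
  targets=[
    [1,[0.1,-0.1,0.13],[0,0,-0.02]],
    [1,[0.15,-0.18,0.26],[0,0,-0.04]],
    [1,[0.2,-0.25,0.39],[0,0,-0.06]],
    [1,[0.25,-0.32,0.52],[0,0,-0.08]],
    [1,[0.3,-0.4,0.6],[0,0,-0.1]],
  ],
)

```text
time: 0.78
eef_pos: [0.3747, 0.4384, 0.4888]
eef_rot: [[0.86, 0.0, -0.511], [0.511, 0.001, 0.86], [0.001, -1.0, 0.001]]
ft_force: [1.3, 0.6, 0.5]
width: 0.0
```

jog_arm(
  targets=[
    [1,[0.08,-0.13,0.02],[0,0,-0.02]],
    [1,[0.16,-0.26,0.05],[0,0,-0.04]],
    [1,[0.24,-0.39,0.05],[0,0,-0.06]],
    [1,[0.31,-0.52,0.05],[0,0,-0.08]],
    [1,[0.38,-0.65,0.05],[0,0,-0.086]],
  ],
)

```text
time: 1.4
eef_pos: [0.5272, 0.1771, 0.5069]
eef_rot: [[1.0, -0.0, 0.003], [-0.003, 0.0, 1.0], [-0.0, -1.0, 0.0]]
ft_force: [0.8, 0.2, 0.4]
width: -0.0002
```

jog_arm(
  targets=[
    [1,[0.05,-0.14,0],[0.0,0,0]],
    [1,[0.1,-0.28,0],[0.02,0,0]],
    [1,[0.15,-0.42,0],[0.04,0,0]],
    [1,[0.2,-0.56,0],[0.06,0,0]],
    [1,[0.25,-0.7,0],[0.08,0,0]],
  ],
)

```text
time: 2.02
eef_pos: [0.6272, -0.1021, 0.5077]
eef_rot: [[1.0, 0.001, -0.001], [0.0, 0.486, 0.874], [0.002, -0.874, 0.486]]
ft_force: [1.0, 0.7, 0.7]
width: 0.0001
```

```bash
python3 - <<'E'
from h import *
s=readout.get_state(); print(s['joint_pos'].round(3),s['eef_pos'],s['eef_rot'].round(3),s['ft_force'])
snap('scene','scene1')
w=snap('wrist','wrist1'); print(w['R'].T@-w['t'])
E
```

```text
[-0.05   0.452  0.642  1.084 -0.733  1.91   0.405] [ 0.62717576 -0.10214427  0.50766085] [[ 1.     0.001 -0.001]
 [ 0.     0.486  0.874]
 [ 0.002 -0.874  0.486]] [1.01154612 0.66262227 0.70638142]
[ 0.6290221  -0.11520259  0.64407531]
```

View pics/scene1.png

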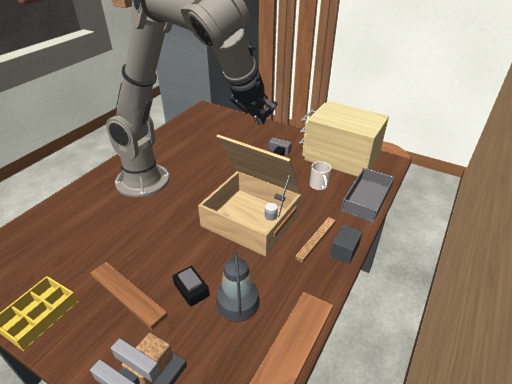

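jog_arm(
  targets=[
    [1,[0,-0.06,-0.1],[0.01,0,0]],
    [1,[0,-0.12,-0.2],[0.02,0,0]],
    [1,[0,-0.12,-0.3],[0.03,0,0]],
    [1,[-0.01,-0.12,-0.4],[0.04,0,0]],
    [1,[-0.01,-0.12,-0.44],[0.047,0,0]],
  ],
)

```text
time: 2.75
eef_pos: [0.6218, -0.1488, 0.3282]
eef_rot: [[1.0, -0.002, 0.006], [-0.002, 0.718, 0.696], [-0.006, -0.696, 0.718]]
ft_force: [-0.4, -0.2, -0.0]
width: 0.0
```

```bash
python3 - <<'E'
from h import *
s=readout.get_state(); print(s['joint_pos'].round(3),s['eef_pos'],s['eef_rot'].round(3),s['ft_force'])
snap('scene','scene2')
w=snap('wrist','wrist2'); print(w['R'].T@-w['t']); print(pr(w,[.631,.0275,.152]))
E
```

```text
[ 0.146  0.614  0.557  1.348 -0.915  1.82   0.729] [ 0.62177899 -0.14880585  0.32818286] [[ 1.    -0.002  0.006]
 [-0.002  0.718  0.696]
 [-0.006 -0.696  0.718]] [-0.42434694 -0.21051013 -0.04963424]
[ 0.62308974 -0.18860929  0.46551376]
(np.float64(271.1428668230492), np.float64(163.8068405215277), np.float64(0.37900982435056235))
```

View pics/wrist2.png

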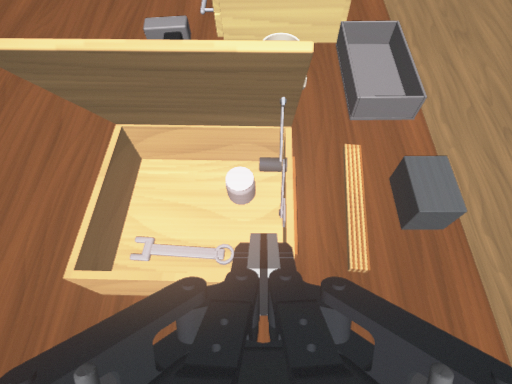

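View pics/scene2.png

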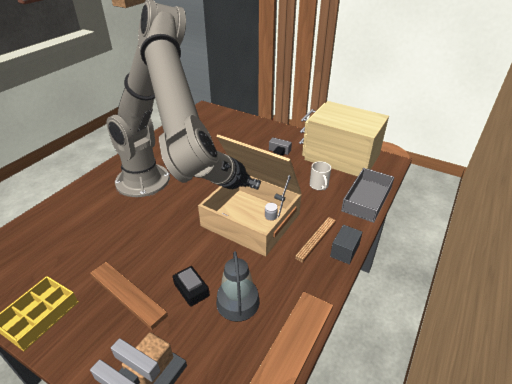

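jog_arm(
  targets=[
    [1,[0.01,0.08,-0.08],[0,0,0]],
    [1,[0.01,0.16,-0.16],[0,0,0]],
    [1,[0.01,0.2,-0.2],[0,0,0]],
    [1,[0.01,0.2,-0.2],[0,0,0]],
  ],
)

```text
time: 3.35
eef_pos: [0.6273, -0.0668, 0.2523]
eef_rot: [[1.0, -0.002, -0.002], [0.003, 0.717, 0.698], [0.001, -0.698, 0.717]]
ft_force: [0.1, -0.8, 0.9]
width: -0.0002
```

```bash
python3 - <<'E'
from h import *
s=readout.get_state(); print(s['joint_pos'].round(3),s['eef_pos'],s['eef_rot'].round(3),s['ft_force'])
a=snap('scene','scene3')['pixels'];b=snap('top','top3')['pixels']
w=snap('wrist','wrist3'); print(pr(w,[.631,.0275,.152]))
o=np.hstack([cv2.resize(a[60:260,120:320],(390,390)),cv2.resize(b[120:320,150:350],(390,390))])
cv2.imwrite('pics/c3.png',o[:,:,::-1])
E
```

```text
[ 0.029  0.608  0.527  1.526 -0.947  1.628  0.769] [ 0.62732326 -0.06677613  0.25229268] [[ 1.    -0.002 -0.002]
 [ 0.003  0.717  0.698]
 [ 0.001 -0.698  0.717]] [ 0.14716655 -0.79828728  0.87327574]
(np.float64(266.0166816234217), np.float64(189.3829133515753), np.float64(0.2763612915177574))
```

View pics/c3.png

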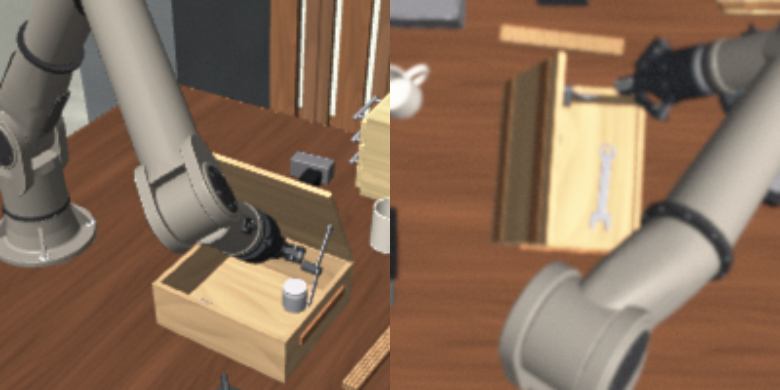

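View pics/wrist3.png

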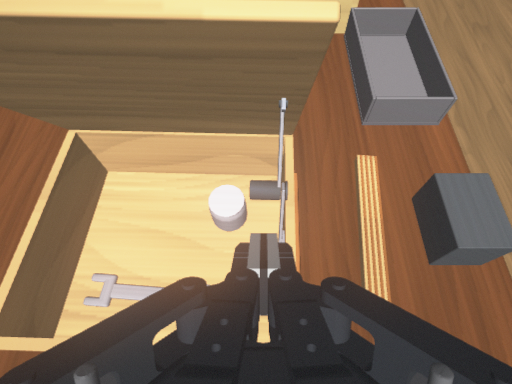

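jog_arm(
  targets=[
    [1,[0,0.07,-0.075],[0,0,0]],
    [1,[0,0.13,-0.14],[0,0,0]],
    [1,[0,0.15,-0.16],[0,0,0]],
    [1,[0,0.15,-0.16],[0,0,0]],
  ],
)

```text
time: 4.0
eef_pos: [0.6271, -0.0098, 0.1878]
eef_rot: [[1.0, 0.001, 0.001], [-0.002, 0.716, 0.699], [-0.0, -0.699, 0.716]]
ft_force: [-0.4, 0.2, 0.8]
width: -0.0001
```

```bash
python3 - <<'E'
from h import *
s=readout.get_state(); print(s['joint_pos'].round(3),s['eef_pos'],s['eef_rot'].round(3),s['ft_force'])
a=snap('scene','scene4')['pixels']
w=snap('wrist','wrist4')['pixels']
o=np.hstack([cv2.resize(a[120:240,190:310],(390,390)),cv2.resize(w[100:300,160:360],(390,390))])
cv2.imwrite('pics/c4.png',o[:,:,::-1])
E
```

```text
[-0.041  0.634  0.493  1.638 -0.997  1.487  0.809] [ 0.62712602 -0.00982967  0.18777072] [[ 1.     0.001  0.001]
 [-0.002  0.716  0.699]
 [-0.    -0.699  0.716]] [-0.37127554  0.23750404  0.82264637]
```

View pics/c4.png

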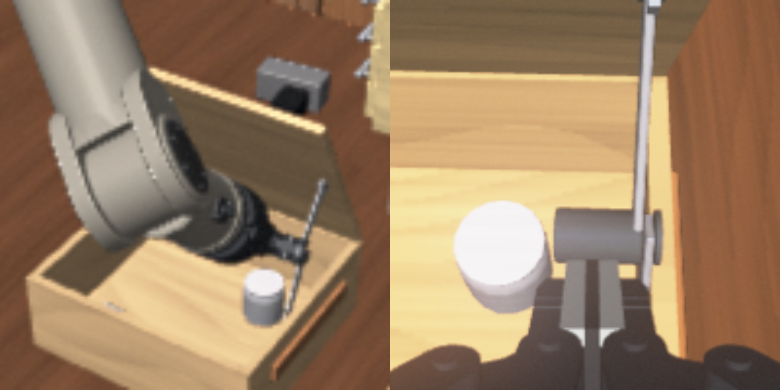

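jog_arm(
  targets=[
    [1,[0,0.01,-0.01],[0,0,0]],
    [1,[0,0.02,-0.02],[0,0,0]],
    [1,[0,0.03,-0.03],[0,0,0]],
    [1,[0,0.04,-0.04],[0,0,0]],
    [1,[0,0.045,-0.045],[0,0,0]],
  ],
)

```text
time: 4.72
eef_pos: [0.6265, 0.0094, 0.1688]
eef_rot: [[1.0, -0.001, 0.002], [-0.001, 0.716, 0.698], [-0.002, -0.698, 0.716]]
ft_force: [-0.5, -2.6, 3.2]
width: -0.0001
```

jog_arm(
  targets=[
    [1,[0,0.006,-0.004],[0,0,0]],
    [1,[0,0.012,-0.008],[0,0,0]],
    [1,[0,0.018,-0.012],[0,0,0]],
    [1,[0,0.024,-0.016],[0,0,0]],
  ],
)

```text
time: 5.22
eef_pos: [0.6267, 0.0187, 0.1624]
eef_rot: [[1.0, 0.0, 0.002], [-0.001, 0.716, 0.698], [-0.001, -0.698, 0.716]]
ft_force: [-0.9, -2.3, 1.6]
width: -0.0001
```

```bash
cat > look.py <<'E'
from h import *
import sys
k=sys.argv[1]
s=readout.get_state(); print(s['joint_pos'].round(3),s['eef_pos'].round(4),s['ft_force'].round(1))
a=snap('scene','scene'+k)['pixels']
w=snap('wrist','wrist'+k)['pixels']
o=np.hstack([cv2.resize(a[120:240,190:310],(390,390)),cv2.resize(w[100:300,160:360],(390,390))])
cv2.imwrite(f'pics/c{k}.png',o[:,:,::-1])
E
python3 look.py 5
```

```text
[-0.073  0.647  0.474  1.678 -1.026  1.429  0.823] [0.6267 0.0187 0.1624] [-0.9 -2.3  1.6]
```

View pics/c5.png

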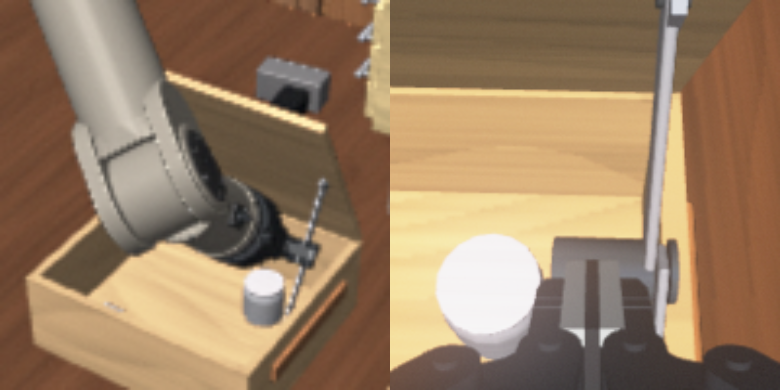

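jog_arm(
  targets=[
    [1,[0,0.01,-0.006],[0,0,0]],
    [1,[0,0.02,-0.014],[0,0,0]],
    [1,[0,0.03,-0.022],[0,0,0]],
    [1,[0,0.04,-0.03],[0,0,0]],
    [1,[0,0.045,-0.035],[0,0,0]],
  ],
)

```text
time: 5.95
eef_pos: [0.6271, 0.0332, 0.1473]
eef_rot: [[1.0, 0.003, 0.004], [-0.005, 0.712, 0.703], [-0.0, -0.703, 0.712]]
ft_force: [-0.2, -8.8, 0.8]
width: -0.0001
```

```bash
python3 look.py 6
```

```text
[-0.092  0.655  0.465  1.7   -1.042  1.391  0.829] [0.6271 0.0332 0.1473] [-0.2 -8.8  0.8]
```

View pics/c6.png

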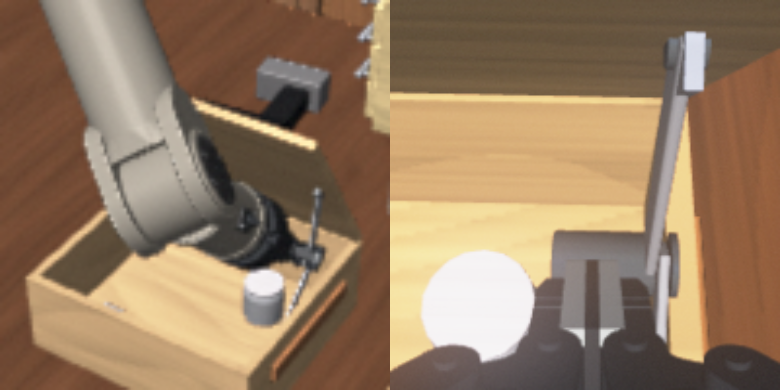

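jog_arm(
  targets=[
    [1,[0,-0.02,0.01],[0,0,0]],
    [1,[0,-0.06,0.04],[0,0,0]],
    [1,[0,-0.15,0.11],[0,0,0]],
    [1,[0,-0.26,0.2],[0,0,0]],
    [1,[0,-0.4,0.3],[0,0,0]],
  ],
)

```text
time: 6.68
eef_pos: [0.6266, -0.1191, 0.267]
eef_rot: [[1.0, -0.0, 0.0], [0.0, 0.716, 0.698], [-0.0, -0.698, 0.716]]
ft_force: [1.5, -0.4, -0.3]
width: 0.0
```

```bash
python3 look.py 7; python3 - <<'E'
from h import *
c=snap('top','top7')
cv2.imwrite('pics/wr7.png',np.load('pics/wrist7.npz')['pixels'][:,:,::-1])
for u,v in [(234,175),(235,180),(236,180),(238,180),(240,180),(242,180),(233,210),(236,210),(238,210)]: print(u,v,pt(c,u,v).round(4))
E
```

```text
[ 0.104  0.638  0.54   1.448 -0.929  1.707  0.786] [ 0.6266 -0.1191  0.267 ] [ 1.5 -0.4 -0.3]
234 175 [0.5866 0.0394 0.2744]
235 180 [0.5702 0.0354 0.2818]
236 180 [0.5695 0.0322 0.286 ]
238 180 [0.5671 0.0255 0.2992]
240 180 [0.5654 0.0191 0.3088]
242 180 [0.5655 0.0135 0.3092]
233 210 [0.4824 0.0379 0.2811]
236 210 [0.4812 0.0283 0.2947]
238 210 [0.48   0.0219 0.3069]
```

View pics/wr7.png

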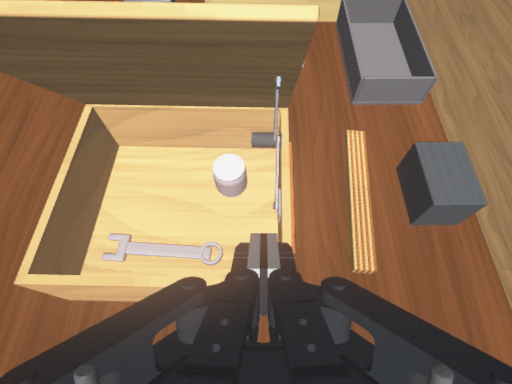

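View pics/top7.png

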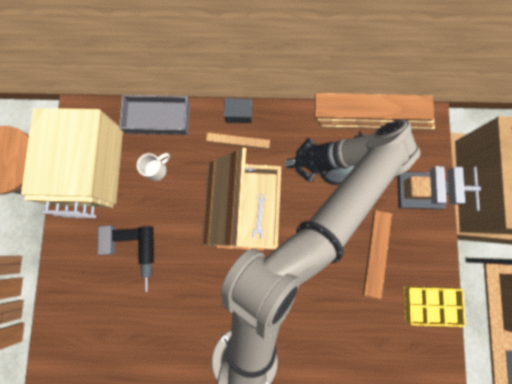

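```bash
python3 - <<'E'
from h import *
from scipy.optimize import brentq
w=dict(np.load('pics/wrist7.npz'))
for u,v in [(258,139),(264,139),(268,139),(264,134),(264,144),(278,82)]: print(pt(w,u,v).round(4))
p=np.array([-22,80]);h=np.array([118,100]);K0=np.array([10,152.]);
U0=K0+79*np.array([np.cos(np.radians(54)),np.sin(np.radians(54))])
L=79
def U(th):
    c,s=np.cos(th),np.sin(th); return h+np.array([[c,-s],[s,c]])@(U0-h)
for th in np.arange(0,0.3,.025):
    d=np.linalg.norm(U(th)-p); a=np.arctan2(*(U(th)-p)[::-1]); g=np.arccos(min(1,d/158)); k=p+79*np.array([np.cos(a-g),np.sin(a-g)])
    e=h+243*np.array([-np.cos(1.082-th),np.sin(1.082-th)])+11*np.array([np.sin(1.082-th),np.cos(1.082-th)])
    print(round(th,3),'knee',round(2*g+.21,2),'knob yz',k+[21-3.5,0],'edge',e+[21,0])
E
```

```text
[0.6243 0.0499 0.1379]
[0.6311 0.05   0.1378]
[0.6357 0.0503 0.1374]
[0.6311 0.0552 0.1402]
[0.6311 0.0468 0.1328]
[0.6434 0.0553 0.2142]
0.0 knee 0.44 knob yz [ 42.70016309 143.3493852 ] edge [ 34.60795347 319.70958245]
0.025 knee 0.65 knob yz [ 48.42953798 138.64694373] edge [ 29.14840687 317.03139747]
0.05 knee 0.79 knob yz [ 51.80482034 135.41450357] edge [ 23.75751393 314.21757492]
0.075 knee 0.91 knob yz [ 54.29904016 132.76052385] edge [ 18.4386438  311.26987336]
0.1 knee 1.01 knob yz [ 56.2976317  130.44450396] edge [ 13.19512059 308.19013502]
0.125 knee 1.1 knob yz [ 57.97039488 128.35752024] edge [  8.03022134 304.98028461]
0.15 knee 1.18 knob yz [ 59.40970128 126.43867012] edge [  2.94717394 301.6423282 ]
0.175 knee 1.26 knob yz [ 60.67223834 124.64951679] edge [ -2.05084488 298.17835189]
0.2 knee 1.33 knob yz [ 61.79565625 122.963775  ] edge [ -6.96071151 294.59052057]
0.225 knee 1.4 knob yz [ 62.80640477 121.3623969 ] edge [-11.77935745 290.8810765 ]
0.25 knee 1.46 knob yz [ 63.72386207 119.83095084] edge [-16.5037712  287.05233798]
0.275 knee 1.53 knob yz [ 64.56269599 118.35810244] edge [-21.13100015 283.10669783]
```

jog_arm(
  targets=[
    [1,[-0.03,-0.06,0.12],[0,0,0]],
    [1,[-0.08,-0.06,0.26],[-0.025,0,0]],
    [1,[-0.13,-0.06,0.4],[-0.05,0,0]],
    [1,[-0.18,-0.06,0.55],[-0.08,0,0]],
    [1,[-0.2,-0.06,0.65],[-0.1,0,0]],
  ],
)

```text
time: 7.45
eef_pos: [0.5457, -0.1413, 0.5291]
eef_rot: [[1.0, 0.005, -0.001], [0.001, 0.166, 0.986], [0.005, -0.986, 0.166]]
ft_force: [1.2, 0.5, -0.9]
width: 0.0001
```

jog_arm(
  targets=[
    [1,[0,0.1,0.0],[-0.024,0,0]],
    [1,[0,0.23,0.0],[-0.024,0,0]],
    [1,[-0.02,0.36,0.0],[-0.024,0,0]],
    [1,[-0.04,0.5,0.0],[-0.024,0,0]],
    [1,[-0.06,0.64,0.0],[-0.024,0,0]],
  ],
)

```text
time: 8.07
eef_pos: [0.5213, 0.1164, 0.5246]
eef_rot: [[1.0, -0.001, -0.001], [0.001, 0.02, 1.0], [-0.001, -1.0, 0.02]]
ft_force: [1.2, 1.0, -0.2]
width: 0.0003
```

```bash
python3 look.py 8
```

```text
[-0.758  0.123  0.547  1.322 -0.084  1.711 -0.226] [0.5213 0.1164 0.5246] [ 1.2  1.  -0.2]
```

jog_arm(
  targets=[
    [1,[0,0,-0.14],[0,0,0]],
    [1,[0,0,-0.28],[0,0,0]],
    [1,[0,-0.03,-0.42],[0,0,0]],
    [1,[0,-0.07,-0.51],[0,0,0]],
    [1,[0,-0.07,-0.51],[0,0,0]],
  ],
)

```text
time: 8.8
eef_pos: [0.5203, 0.0845, 0.3183]
eef_rot: [[1.0, -0.007, 0.003], [-0.003, 0.017, 1.0], [-0.007, -1.0, 0.017]]
ft_force: [0.2, 0.2, 0.8]
width: -0.0002
```

```bash
python3 look.py 9; python3 - <<'E'
import numpy as np
for a in [.99,.9,.8,.7,.6,.5,.4,.3,.2,.1,.05,0,-.02]:
    r=.22;y=.139-r*np.cos(a)+.011*np.sin(a)+.011;z=.1+r*np.sin(a)+.011*np.cos(a)+.017
    print(a,round(y,4),round(z,4))
E
```

```text
[-0.723  0.147  0.556  1.738 -0.099  1.284 -0.147] [0.5203 0.0845 0.3183] [0.2 0.2 0.8]
0.99 0.0385 0.307
0.9 0.0219 0.2962
0.8 0.0046 0.2825
0.7 -0.0112 0.2671
0.6 -0.0254 0.2503
0.5 -0.0378 0.2321
0.4 -0.0483 0.2128
0.3 -0.0569 0.1925
0.2 -0.0634 0.1715
0.1 -0.0678 0.1499
0.05 -0.0692 0.139
0 -0.07 0.128
-0.02 -0.0702 0.1236
```

View pics/scene9.png

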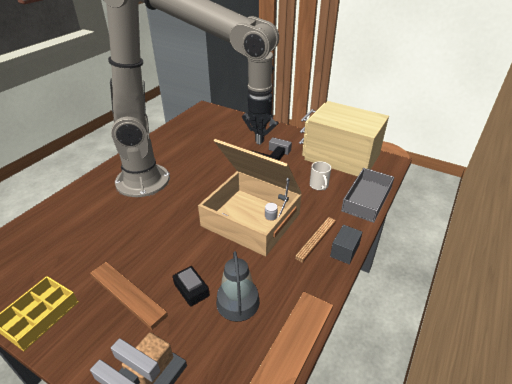

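jog_arm(
  targets=[
    [1,[0,-0.05,-0.02],[0,0,0]],
    [1,[0,-0.09,-0.028],[0,0,0]],
    [1,[0,-0.12,-0.03],[0,0,0]],
    [1,[0,-0.14,-0.043],[0,0,0]],
    [1,[0,-0.16,-0.057],[0,0,0]],
  ],
)

```text
time: 9.52
eef_pos: [0.5233, 0.0219, 0.2988]
eef_rot: [[1.0, 0.002, 0.001], [-0.001, 0.02, 1.0], [0.002, -1.0, 0.02]]
ft_force: [0.2, 1.1, 4.5]
width: -0.0
```

```bash
python3 look.py 10
```

```text
[-0.642  0.152  0.599  1.78  -0.111  1.235 -0.012] [0.5233 0.0219 0.2988] [0.2 1.1 4.5]
```

View pics/c10.png

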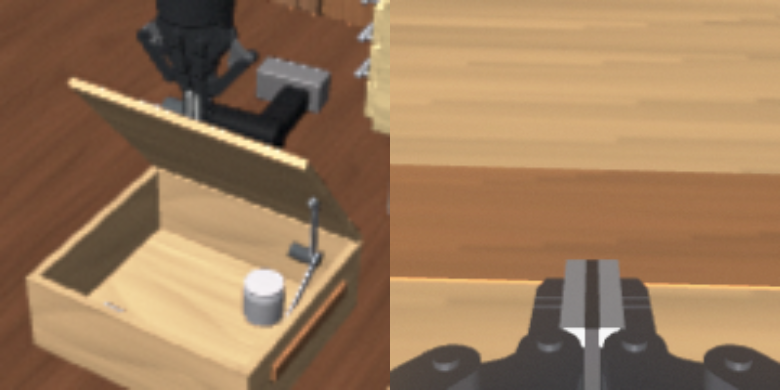

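jog_arm(
  targets=[
    [1,[0,-0.021,-0.017],[0,0,0]],
    [1,[0,-0.043,-0.035],[0,0,0]],
    [1,[0,-0.063,-0.054],[0,0,0]],
    [1,[0,-0.083,-0.073],[0,0,0]],
    [1,[0,-0.101,-0.094],[0,0,0]],
  ],
)

```text
time: 10.25
eef_pos: [0.5221, -0.0196, 0.2597]
eef_rot: [[1.0, -0.001, 0.002], [-0.002, 0.018, 1.0], [-0.001, -1.0, 0.018]]
ft_force: [-1.2, 1.2, 3.2]
width: 0.0001
```

```bash
python3 look.py 11
```

```text
[-0.575  0.189  0.623  1.835 -0.14   1.157  0.094] [ 0.5221 -0.0196  0.2597] [-1.2  1.2  3.2]
```

View pics/c11.png

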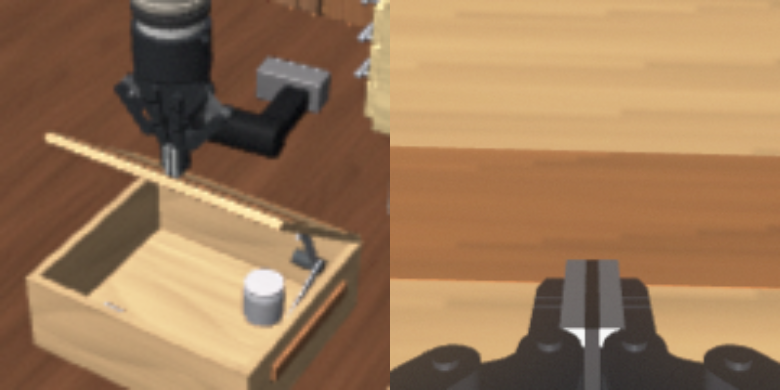

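jog_arm(
  targets=[
    [1,[0,-0.017,-0.022],[0,0,0]],
    [1,[0,-0.033,-0.044],[0,0,0]],
    [1,[0,-0.048,-0.067],[0,0,0]],
    [1,[0,-0.062,-0.091],[0,0,0]],
    [1,[0,-0.074,-0.116],[0,0,0]],
  ],
)

```text
time: 10.98
eef_pos: [0.5225, -0.0491, 0.2134]
eef_rot: [[1.0, -0.0, 0.002], [-0.002, 0.018, 1.0], [-0.0, -1.0, 0.018]]
ft_force: [-0.2, -0.5, 2.2]
width: -0.0004
```

jog_arm(
  targets=[
    [1,[0,-0.011,-0.025],[0,0,0]],
    [1,[0,-0.021,-0.05],[0,0,0]],
    [1,[0,-0.03,-0.076],[0,0,0]],
    [1,[0,-0.038,-0.103],[0,0,0]],
    [1,[0,-0.043,-0.128],[0,0,0]],
  ],
)

```text
time: 11.6
eef_pos: [0.5226, -0.0657, 0.1621]
eef_rot: [[1.0, 0.0, 0.002], [-0.002, 0.019, 1.0], [0.0, -1.0, 0.019]]
ft_force: [-0.9, -0.2, 0.3]
width: -0.0
```

```bash
python3 look.py 12
```

```text
[-0.455  0.316  0.615  1.938 -0.244  0.959  0.278] [ 0.5226 -0.0657  0.1621] [-0.9 -0.2  0.3]
```

View pics/c12.png

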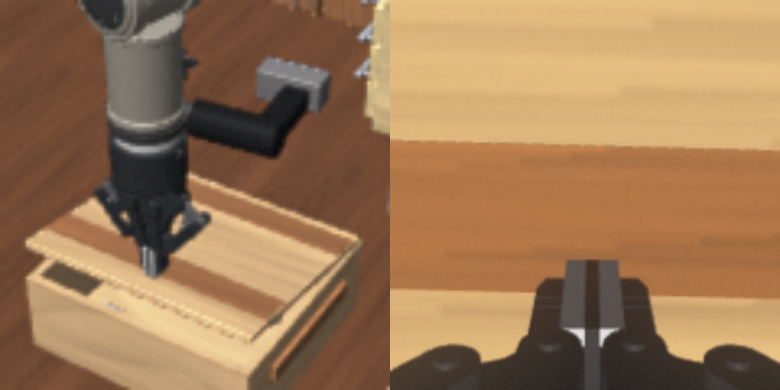

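jog_arm(
  targets=[
    [1,[0,-0.004,-0.022],[0,0,0]],
    [1,[0,-0.007,-0.045],[0,0,0]],
    [1,[0,-0.009,-0.065],[0,0,0]],
    [1,[0,-0.009,-0.078],[0,0,0]],
    [1,[0,-0.009,-0.085],[0,0,0]],
  ],
)

```text
time: 12.32
eef_pos: [0.5224, -0.0691, 0.1285]
eef_rot: [[1.0, -0.001, 0.002], [-0.002, 0.019, 1.0], [-0.001, -1.0, 0.019]]
ft_force: [0.7, 0.2, -0.2]
width: -0.0003
```

jog_arm(
  targets=[
    [1,[0,0,-0.004],[0,0,0]],
    [1,[0,0,-0.008],[0,0,0]],
    [1,[0,0,-0.008],[0,0,0]],
  ],
)

```text
time: 12.7
eef_pos: [0.5227, -0.0692, 0.1271]
eef_rot: [[1.0, 0.0, 0.002], [-0.002, 0.02, 1.0], [0.0, -1.0, 0.02]]
ft_force: [-4.2, 0.9, 8.6]
width: -0.0003
```

```bash
python3 look.py 13
```

```text
[-0.424  0.367  0.595  1.968 -0.287  0.889  0.322] [ 0.5227 -0.0692  0.1271] [-4.2  0.9  8.6]
```

View pics/c13.png

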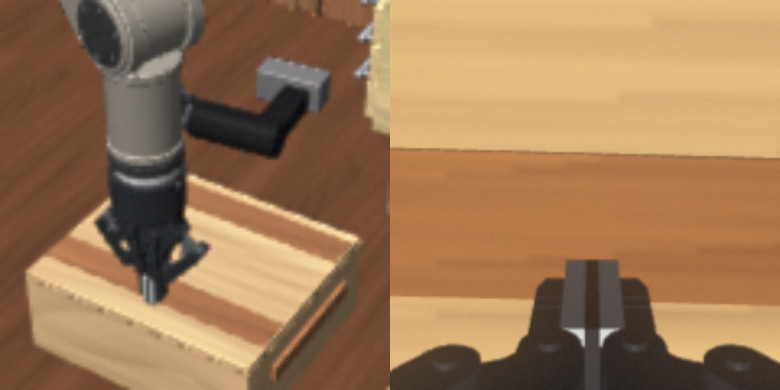

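jog_arm(
  targets=[
    [1,[0,0,-0.004],[0,0,0]],
    [1,[0,0,-0.006],[0,0,0]],
    [1,[0,0,-0.006],[0,0,0]],
    [1,[0,0,-0.006],[0,0,0]],
  ],
)

```text
time: 13.3
eef_pos: [0.5228, -0.0692, 0.1269]
eef_rot: [[1.0, -0.0, 0.002], [-0.002, 0.022, 1.0], [-0.0, -1.0, 0.022]]
ft_force: [-9.3, 2.2, 26.4]
width: -0.0001
```

jog_arm(
  targets=[
    [1,[0,0,0.02],[0,0,0]],
    [1,[0,0,0.1],[0,0,0]],
    [1,[0,0,0.22],[0,0,0]],
    [1,[0,0.05,0.36],[0,0,0]],
    [1,[0,0.1,0.48],[0,0,0]],
  ],
)

```text
time: 13.92
eef_pos: [0.5228, -0.029, 0.3176]
eef_rot: [[1.0, 0.002, 0.003], [-0.003, 0.019, 1.0], [0.002, -1.0, 0.019]]
ft_force: [1.4, 0.0, 0.3]
width: 0.0003
```

```bash
python3 look.py 14; python3 - <<'E'
from h import *
c=snap('top','top14')
cv2.imwrite('pics/t14.png',cv2.resize(c['pixels'][:,:,::-1],(768,576)))
for n in ['wrist14']:
    w=dict(np.load(f'pics/{n}.npz'));P=[]
    for v in range(20,230,10):
        for u in range(180,340,10): P.append(pt(w,u,v))
    P=np.array(P);P=P[(abs(P[:,2]-.111)<.02)&(P[:,1]>-.095)&(P[:,1]<.12)]
    k,_,_,_=np.linalg.lstsq(np.c_[P[:,:2],np.ones(len(P))],P[:,2],rcond=None);print(len(P),'slope',k, P[:,2].mean())
c0=dict(np.load('pics/top0.npz'))
d=np.abs(c['range_z']-c0['range_z'])>.012; cv2.imwrite('pics/diff.png',(d*255).astype(np.uint8))
E
```

```text
[-0.587  0.143  0.644  1.751 -0.11   1.276  0.082] [ 0.5228 -0.029   0.3176] [1.4 0.  0.3]
302 slope [0.00193898 0.00271026 0.10843123] 0.10949345185780274
```

View pics/t14.png

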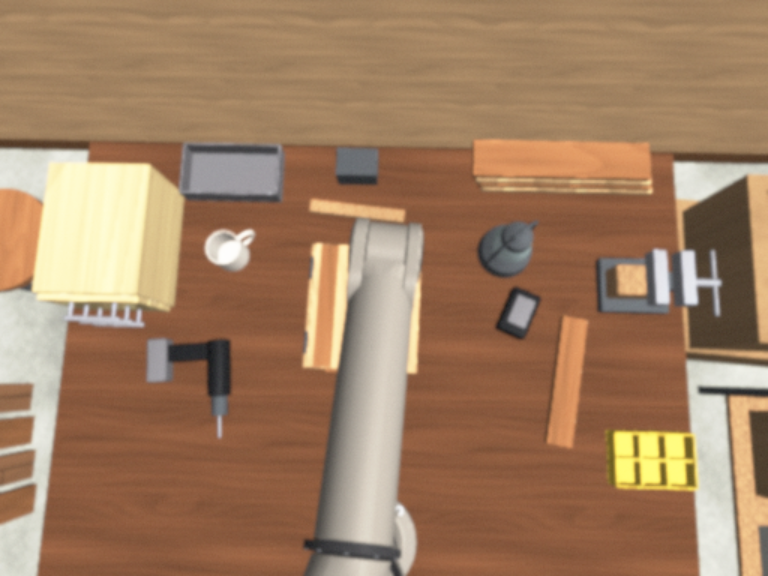

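View pics/c14.png

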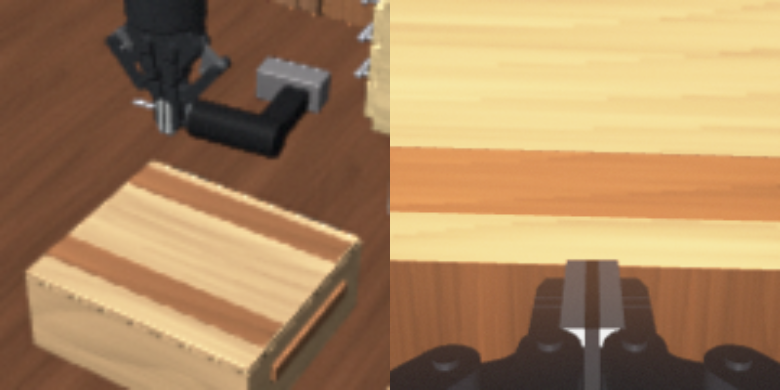

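Lid is flat (slope 0.003 rad), robot clear, all other things where they lay. Handing in.

```bash
python3 -c "
from h import *
print(env.close_job())"
```

```text
the job is handed in; nothing more can be done
None
```

The tool chest is shut and the job is handed in; no verdict came back.

**Stay:** I pressed the knob with the closed fingertips, coming in from the chest's front at about 45°. The depth picture taken after I drew back put the knee at roughly 0.8 to 1.0 rad. The lid was then only about 0.1 rad down. The last force reading during the press was 9 N.

**Lid:** I came round behind the lid and brought it down slowly, at about 0.35 rad/s. Forces were 1–5 N on the way. I pressed it onto the rim with about 28 N and then drew the hand clear.

**Last checks:**
- **Lid:** in the wrist depth picture it lies flat, with a slope of 0.003 rad and its top at 109.5 mm. That is within the 2 mm calibration of the expected 111 mm.
- **Things on the bench:** by eye they lie where they did in the first top picture. I did not measure each one.
- **Wrench and tin:** they looked unmoved in the last views before the lid covered them. I could not check them afterwards.
- **Robot:** its force reading was back near zero, about 1.4 N, with the hand about 0.19 m above the lid.
- **Time:** about 14 s of the 64 s allowed.

No check failed or disagreed with another.

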